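# Swing the curing lamp aside and poise the swatch bar over its rack

### The arm

A 6-joint arm with a two-finger parallel gripper is mounted at the origin on the work surface. World frame = base frame: x ahead of the robot, y to its left, z up, the work surface at z = 0. Lengths are in m, angles in degrees, forces in N, time in s.
With the tool pointing down it reaches from about 0.25 to 0.725 m from the base axis. Payload 9.7 kg.
Tool frame: the origin (TCP) lies at the very end of the fingers, on their centre line; the grasp point (between the pads) lies 19 mm behind it; z points along the fingers, y is the line along which they close (so a half turn about z gives the same grasp; the last joint's range is limited). The gripper opens to 85 mm and grips with 20 to 120 N. Pads are 22 mm wide; open, the fingers measure 114 mm over their backs; the gripper's body (76 mm by 85 mm) begins 54 mm behind the grasp point. The pads swing forward as they close: fully open they stand 13 mm farther back than shut.
Start: joints at [-71.963, 4.979, 10.078, 95.1, 0, 90], TCP at [0.17, -0.523, 0.231] pointing down, gripper open.
Joint ranges: [-179.16, 179.16], [-48.56, 103.87], [-65.8, 70.77], [-126.05, 130.52], [-82.76, 87.17], [-180, 180]. Speed limits (degrees/s): [127.2, 127.2, 147.25, 180, 180, 180].

### API

Orientations are given as [roll, pitch, yaw] about the fixed x, y, z axes, in that order (R = Rz(yaw) Ry(pitch) Rx(roll)).
In Python, from workcell import bot gives the robot as it stands.
- The arm moves only by the tool step_arm, never from a script. Its argument "targets" is a list of rows, each a list of 3 entries, a list of its own where there are three numbers: the opening, from 0 (shut) to 1 (fully open), then the shift along the world's x, y, z in mm, then the turn, a rotation vector about the world's x, y, z in rad. In form: [[grip, [tx, ty, tz], [wx, wy, wz]], ...]. A call has 1 to 8 rows; each row is the pose to reach, as a shift and turn from the pose commanded when the call began; what a row does not reach only later rows make up. A row lasts 1/10 s, in which the tool goes at most 50 mm and 8.59 degrees, less where a joint would pass 70% of its speed; a pose out of reach is approached as far as the arm can. A call with a gripper value outside its range is refused whole. The fingers move at their own pace and stop on an object; "force" is the grip in N (left out, the last holds). Time passes only in rows, so rows that repeat a pose let the fingers close. It gives the time, the measured TCP pose, the force, the opening and the grip force at its end, in the units of the state.
- bot.get_obs(): the state, without advancing time (a new reading comes with each control period).
- bot.camera(name): name is "side" or "top" or "wrist"; returns (picture, depth): 480x640x3 uint8, red, green, blue; 480x640 float32, m along the optical axis (not along the pixel's ray), 0 where there is no reading.
- bot.camera_params(name): a dict with "K" (3x3 intrinsics, pixels), "k1" (the pictures are not rectified: a ray, as slopes to the right and down, at radius r is drawn at 1 + k1 r^2 times it, then the intrinsics apply), "R" (3x3) and "t" (3): a world point X has camera coordinates R X + t. Camera axes: x right, y down, z forward; pixel columns grow to the right and rows downward; lengths in m; the calibration is good to about 2 mm. A picture is of the moment at which its call begins: read the wrist's pose just before it. camera_params takes no time and is no camera call; for the wrist camera it gives the pose at the moment of the call.
- bot.job_done(): hands the job in; it is judged then, once.
The state is a dict: "time": time; "q": joint angles; "qd": joint speeds; "joint_efforts": joint torques, N m; "ee_pos": TCP position; "tcp_rot": TCP orientation; "wrist_force": force on the tool from outside, world axes, zero at the start; "torque": the same for the moment, N m; "opening": finger opening in m; "grasp_force": force on a finger pad.
Only numpy, scipy, OpenCV 4.12 (cv2) and the standard library are available. Lean on these libraries where they do the work, as an engineer would, in place of code of your own. Each camera call takes 0.05 s, during which the arm holds its last target. There are 200 camera calls.

### The job

Swing the curing lamp away from the display rack until its head stands centred over the round black pad, and let go of it there. Then pick up the pink swatch bar at its balance point, keeping it level, and carry it over the rack: centred, lined up, its steel block over the grey tray end, about 8 cm clear above the rack. Finish while still holding it there, level and still, and leave the other things on the desk alone.

Things in the scene. Friction and masses are not known exactly. Their poses are not given: they have to be found in the camera images.
- bar: Pink steel strip 241 x 14 x 12 mm tall lying on the paper towel, dark steel block at its +x end, five nail samples 3 mm high on its -x half. Origin: mid strip, underside; x along it to the block, z up; x starts towards +y, up to 30 deg off. 0.43 to 0.65 kg, balances at x = +47 mm; bare from -20 to +89 mm: grip across the 14 mm width there. Held elsewhere, its weight twists the grip.
- bar_block (a point): centre of the dark steel block (32 x 32 x 30 mm tall, its underside level with the strip's), at x = +105 mm, y = 0, z = +15 mm in the bar's frame
- rack: Fixed rack, under the lamp at the start: white plate 270 x 70 x 10 mm; at x = +105 mm a grey 46 mm square tray for the block (floor 40, rim 60 mm high); at x = -90 mm a grey fork with a 20 mm slot, tops 60 mm high. Origin: under the plate's centre, on the desk; x along it to the tray, z up; x points to +y, up to 20 deg off. A seated bar has its origin straight above the rack's, x along x.
- lamp_handle (a point): middle of the upright red pin on the lamp head, 215 mm above the desk; pin 16 mm thick, from 185 to 240 mm above the desk, over the centre of the white head (80 mm across, underside 147 mm above the desk), 180 mm from the post's axis. Pinch it from above and swing it round the post.
- lamp: White lamp base, fixed to the desk, a foot 100 mm across with an upright post 24 mm thick; the boom's hub on top ends 189 mm above the desk. Origin: on the post's axis, at desk height. The boom (16 mm thick, 172 mm above the desk) turns level about this axis.
- lamp_arm (a joint): Swing angle of the lamp's boom about its post, rad: 0 points along the base's -x (towards the robot, roughly over the rack), positive swings the head to the robot's right (-y); range -0.6 to 2.0. The hinge is stiff: about 3 N at the handle moves it, and it stays where it is left.
- pad_centre (a point): centre of the flat round black rubber pad (90 mm across, yellow ring on it), lying on the desk under the lamp head's arc, 180 mm from the post, to the robot's right of the rack; flush with the desk
- polish_pink: pink nail polish bottle, 30 mm across, 70 mm tall; origin centre of underside; leave alone
- polish_lilac: lilac nail polish bottle, 30 mm across, 70 mm tall; origin centre of underside; leave alone
- polish_mint: mint nail polish bottle with steel cap, 30 mm across, 70 mm tall; origin centre of underside; leave alone
- gel_jar_a: gel jar with black lid, 46 mm across, 34 mm tall; origin centre of underside; leave alone
- gel_jar_b: gel jar with black lid, 46 mm across, 34 mm tall; origin centre of underside; leave alone
- tape_roll: roll of white tape lying flat, 72 mm across, 20 mm tall; origin centre of underside; leave alone
- art_brush: thin nail-art brush lying flat, 170 mm long, 9 mm thick; origin centre of underside; leave alone

How it is judged (in metres and radians):
On the way, in this order (a step that is already met when the one before it is completed fails the run):
1. the lamp head stands over the pad, at rest and let go, with the bar still on the desk (horizontal distance between lamp_handle and pad_centre below 0.03 m and velocity of joint lamp_arm between -0.05 and 0.05 rad/s and contact force between each of the fingers, the arm and lamp below 0.05 N and height (world z) of bar below 0.01 m), for 0.2 s.
2. the bar is lifted clear of the desk, level, gripped at its balance point (height (world z) of bar above 0.03 m and angle between bar's own z axis and vertical below 0.14 rad and x of the grasp point in the frame of bar between 0.029 and 0.065 m and contact force between the fingers and bar above 1 N), for 0.2 s.
At the end, for the whole second after the job is handed in: Bar in the fingers within 18 mm of its balance point, level to 5 deg, still, clear of rack and lamp, underside 40-120 mm over the rack's tops, centred to 20 mm along and 15 mm across, aligned to 7 deg, block over tray; lamp let go, at rest, handle within 30 mm of the pad centre in plan (horizontal distance between lamp_handle and pad_centre below 0.03 m and velocity of joint lamp_arm between -0.05 and 0.05 rad/s and contact force between each of the fingers, the arm, bar and lamp below 0.05 N and x of the grasp point in the frame of bar between 0.029 and 0.065 m and contact force between the fingers and bar above 1 N and angle between bar's own z axis and vertical below 0.09 rad and x of bar in the frame of rack between -0.02 and 0.02 m and y of bar in the frame of rack between -0.015 and 0.015 m and z of bar in the frame of rack between 0.1 and 0.18 m and angle between the x axis of bar and the x axis of rack, either way round below 0.12 rad and x of bar_block in the frame of rack above 0.07 m and contact force between bar and rack below 0.05 N and linear speed of bar below 0.03 m/s and angular speed of bar below 0.15 rad/s); the arm keeps its last pose, push and grip.
It fails at once if the bar tips by more than 17 degrees (angle between bar's own z axis and vertical above 0.3 rad).
It fails at once if a bottle, jar, roll or brush is moved more than 20 mm (distance of any of polish_pink, polish_lilac, polish_mint, gel_jar_a, gel_jar_b, tape_roll, art_brush from where it was at the start of the episode above 0.02 m).
It also fails if it takes over 64 s, if anything falls off the work surface, if the arm or the gripper's body presses on something with over 40 N, if the wrist force passes 120 N, or if a joint passes its speed limit or range.

## Working session

There is one attempt and no reset: what is moved stays moved. The work goes in short steps, Python scripts to look and compute and a tool call to move; the robot and the scene stay as the last step left them, time stands still between calls to the robot, and variables do not carry over. Pictures are saved under pics/ and viewed, at most 10 in all, crops included, and the job is handed in when it is done.

Besides the shell and the picture viewer there is one more tool, called after "Call:" as name([rows], argument=value, ...), one row to a line, values as JSON. step_arm: Moves the arm, as the interface text tells. Its arguments: {"type":"object","properties":{"targets":{"type":"array","items":{"type":"array"}},"force":{"type":"number"}},"required":["targets"]}

```bash
mkdir -p pics; ls; cat > h.py <<'E'
import numpy as np, cv2
from workcell import bot
def snap(n):
    P=bot.camera_params(n); im,d=bot.camera(n); np.savez('/tmp/%s.npz'%n,im=im,d=d,**{k:np.array(P[k]) for k in('K','k1','R','t')}); return im,d,P
def load(n):
    z=np.load('/tmp/%s.npz'%n); return z['im'],z['d'],{k:z[k] for k in('K','k1','R','t')}
def slopes(P,uv):
    K=np.array(P['K']); D=np.array([float(P['k1']),0,0,0])
    return cv2.undistortPoints(np.array(uv,float).reshape(-1,1,2),K,D).reshape(-1,2)
def ray(P,uv,z):
    s=slopes(P,uv); R=np.array(P['R']); t=np.array(P['t']); c=-R.T@t
    d=np.c_[s,np.ones(len(s))]@R
    return c+d*((z-c[2])/d[:,2])[:,None]
def cloud(P,d):
    v,u=np.nonzero(d>0); s=slopes(P,np.c_[u,v]); R=np.array(P['R']);t=np.array(P['t'])
    X=(np.c_[s,np.ones(len(s))]*d[v,u][:,None]-t)@R
    o=np.full(d.shape+(3,),np.nan); o[v,u]=X; return o
E
python3 - <<'E'
from h import *
ims=[snap(n)[0] for n in('top','side')]
for n,i in zip(('top','side'),ims): cv2.imwrite('pics/%s0.png'%n,i[...,::-1])
for n in('top','side'):
    P=bot.camera_params(n); print(n,np.round(-np.array(P['R']).T@P['t'],3),np.round(P['R'],2).tolist())
print(bot.get_obs())
E
```

```text
pics
top [0.307 0.012 1.555] [[0.02, -1.0, 0.02], [-0.99, -0.02, -0.15], [0.15, -0.01, -0.99]]
side [ 0.481 -0.808  0.769] [[1.0, -0.07, -0.02], [-0.06, -0.61, -0.79], [0.05, 0.79, -0.61]]
{'time': 0.1, 'q': array([-7.19632806e+01,  5.00674230e+00,  1.00401034e+01,  9.51000336e+01,
        6.65309824e-04,  8.99994506e+01]), 'qd': array([-0.14139941, -0.14751242,  0.20323162, -0.06389195,  0.05459958,
        0.02269222]), 'joint_efforts': array([ 1.52463981e-04, -5.21562660e+01,  4.65652370e+01,  1.59875827e-02,
        3.00391093e-06, -5.67479589e-06]), 'ee_pos': array([ 0.17023451, -0.52277701,  0.23067548]), 'tcp_rot': array([-1.79933328e+02, -6.65948631e-04,  1.80372680e+01]), 'wrist_force': array([ 1.03270155, -0.56902115,  0.31348656]), 'torque': array([-0.01984059,  0.03375256, -0.04739612]), 'grasp_force': 0.0, 'opening': 0.08554574131585695}
```

View pics/top0.png

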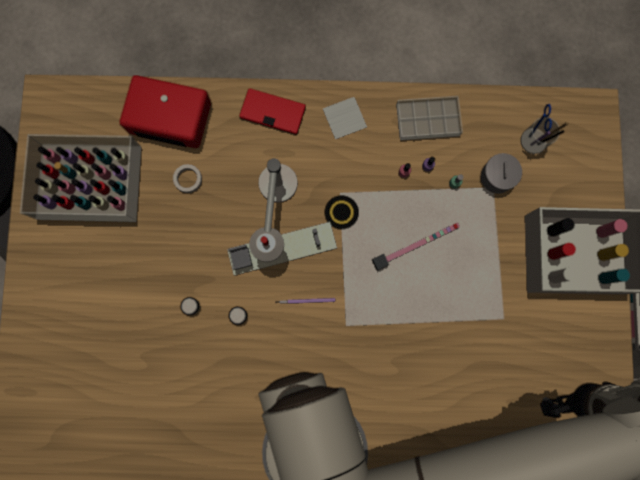

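View pics/side0.png

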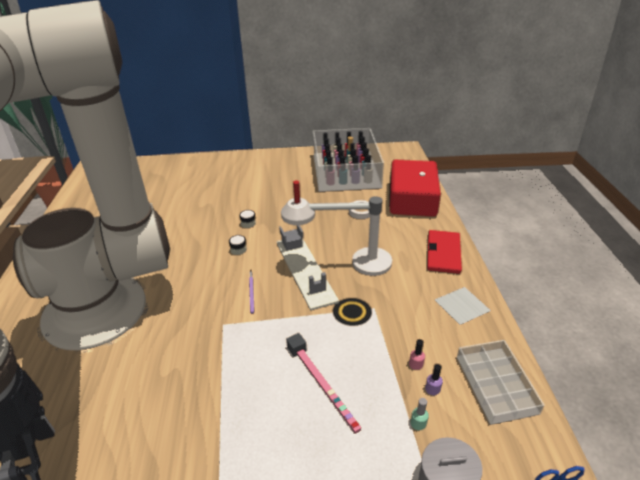

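The top view shows the lamp head with its red pin at about (266,241), the post top at (274,166) and the foot at (278,182). The pad is at (342,212), the rack runs from the tray (241,258) to the plate end (335,240), and the bar runs from its block (380,262) to its tip (457,227). The side view agrees with this layout.

```bash
cat > m.py <<'E'
from h import *
im,d,P=load('top'); hsv=cv2.cvtColor(im,cv2.COLOR_RGB2HSV); H,S,V=cv2.split(hsv.astype(int)); C=cloud(P,d)
def reg(m,x0,y0,x1,y1):
    o=np.zeros_like(m);o[y0:y1,x0:x1]=m[y0:y1,x0:x1];v,u=np.nonzero(o);return np.c_[u,v].astype(float),o
def rep(n,uv,z):
    c=(uv.min(0)+uv.max(0))/2
    print(n,len(uv),'px',c.round(1),'ray',ray(P,[uv.mean(0)],z)[0].round(4),'bbox',ray(P,[c],z)[0].round(4))
# pad
uv,_=reg((H>18)&(H<35)&(S>140)&(V>90),320,190,365,235); rep('ring',uv,0.001)
uv,_=reg((V<50),320,190,365,235); rep('padblack',uv,0.001)
# pin
uv,o=reg(((H<8)|(H>172))&(S>150),250,225,285,262); rep('pin',uv,.22); print(np.nanmax(C[o>0],0))
# cloud heights
def cl(n,zlo,zhi,x0,y0,x1,y1):
    _,o=reg((C[...,2]>zlo)&(C[...,2]<zhi),x0,y0,x1,y1);p=C[o>0];
    print(n,len(p),'mean',p.mean(0).round(4),'min',p.min(0).round(4),'max',p.max(0).round(4));return p
cl('pin',.2,.26,250,225,285,262); cl('hub',.175,.2,262,152,290,180); cl('foot',.006,.06,250,160,305,206); cl('head',.145,.182,245,220,290,268)
# bar
uv,o=reg(((H<8)|(H>160))&(S>70),385,215,465,262); rep('strip',uv,.012)
X=ray(P,uv,.012)[:,:2]; l=cv2.fitLine(X.astype(np.float32),cv2.DIST_HUBER,0,1e-3,1e-3).ravel();print('line',l,np.degrees(np.arctan2(l[1],l[0])),'ext',np.ptp((X-l[2:])@l[:2]))
p=cl('block',.022,.04,365,248,396,278); 
uv,o=reg((V<85)&(S<90),366,248,394,276); rep('blockdark',uv,.03)
# rack
p=cl('tray',.03,.075,222,240,262,280); p=cl('fork',.03,.075,300,225,330,256)
p=cl('plate',.006,.018,225,215,345,275)
print(cv2.minAreaRect((p[:,:2]*1000).astype(np.float32)))
E
python3 m.py
```

```text
ring 161 px [341. 212.] ray [ 0.5971 -0.0573  0.001 ] bbox [ 0.597  -0.0568  0.001 ]
padblack 597 px [341. 212.] ray [ 0.5975 -0.0569  0.001 ] bbox [ 0.597  -0.0568  0.001 ]
pin 35 px [264.  240.5] ray [0.4886 0.1197 0.22  ] bbox [0.4887 0.1204 0.22  ]
[0.4938569  0.12535533 0.24610529]
pin 59 mean [0.4872 0.1194 0.2339] min [0.4806 0.1126 0.2016] max [0.4964 0.1278 0.2461]
hub 204 mean [0.6624 0.1081 0.1864] min [0.6358 0.0929 0.1753] max [0.6833 0.1229 0.1986]
foot 880 mean [0.6642 0.1034 0.0159] min [0.6089 0.0388 0.006 ] max [0.7302 0.179  0.0561]
head 685 mean [0.4881 0.1182 0.1718] min [0.4495 0.0812 0.1497] max [0.5423 0.1593 0.182 ]
strip 284 px [422.  241.5] ray [ 0.5186 -0.2552  0.012 ] bbox [ 0.5237 -0.2635  0.012 ]
line [ 0.44921386 -0.8934243   0.51872593 -0.25538602] -63.306744 ext 0.20451266108285643
block 167 mean [ 0.4686 -0.1554  0.0298] min [ 0.4494 -0.1745  0.0221] max [ 0.488  -0.135   0.0371]
blockdark 188 px [380. 262.] ray [ 0.4664 -0.1546  0.03  ] bbox [ 0.4672 -0.1549  0.03  ]
tray 421 mean [0.4707 0.193  0.0443] min [0.4385 0.1651 0.0304] max [0.5006 0.2215 0.0664]
fork 75 mean [0.5233 0.0061 0.05  ] min [ 0.504  -0.004   0.0327] max [0.5437 0.0165 0.0681]
plate 1668 mean [0.5058 0.0559 0.0103] min [ 0.4308 -0.0667  0.006 ] max [0.5856 0.236  0.018 ]
((509.1568603515625, 84.48097229003906), (151.1037139892578, 300.52313232421875), 1.3837615251541138)
```

```bash
python3 - <<'E'
from h import *
im,d,P=load('top'); c=im[140:290,215:475]; cv2.imwrite('pics/crop0.png',cv2.resize(c,None,fx=3,fy=3,interpolation=cv2.INTER_CUBIC)[...,::-1])
E
```

```text
(no output)
```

View pics/crop0.png

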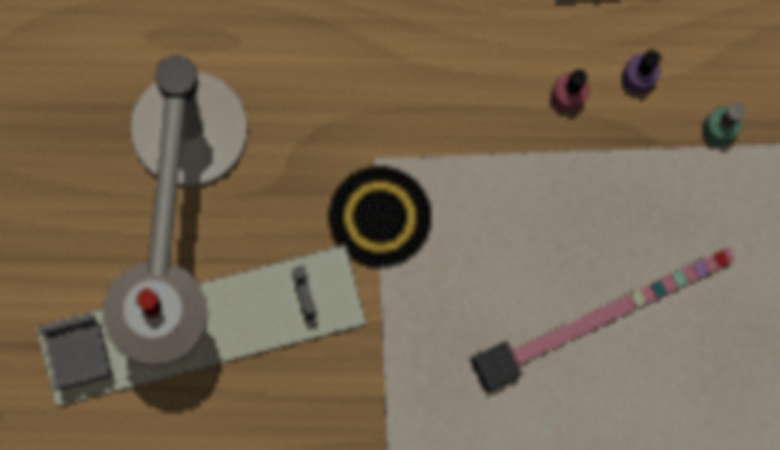

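Call:
step_arm([
  [1, [20, 40, 40], [0, 0, 0]],
  [1, [40, 80, 70], [0, 0, 0]],
  [1, [60, 120, 70], [0, 0, 0]],
  [1, [80, 160, 70], [0, 0, 0]],
  [1, [100, 200, 70], [0, 0, 0]],
  [1, [120, 240, 70], [0, 0, 0]],
  [1, [140, 280, 70], [0, 0, 0]],
  [1, [160, 320, 70], [0, 0, 0]],
], force=40)

```text
time: 0.9
ee_pos: [0.3305, -0.2013, 0.3012]
tcp_rot: [180.0, -0.0, 18.0]
wrist_force: [1.3, -0.3, -0.0]
opening: 0.0857
grasp_force: 0.0
```

Call:
step_arm([
  [1, [20, 40, 0], [0, 0, 0]],
  [1, [40, 80, 0], [0, 0, 0]],
  [1, [60, 120, 0], [0, 0, 0]],
  [1, [80, 160, 0], [0, 0, 0]],
  [1, [100, 200, 0], [0, 0, 0]],
  [1, [120, 240, 0], [0, 0, 0]],
  [1, [140, 280, 0], [0, 0, 0]],
  [1, [150, 300, 0], [0, 0, 0]],
])

```text
time: 1.7
ee_pos: [0.4811, 0.0999, 0.3003]
tcp_rot: [-180.0, 0.1, 18.2]
wrist_force: [-0.3, -0.5, -1.0]
opening: 0.0856
grasp_force: 0.0
```

```bash
python3 - <<'E'
from h import *
im,d,P=snap('wrist'); cv2.imwrite('pics/w1.png',im[...,::-1])
hsv=cv2.cvtColor(im,cv2.COLOR_RGB2HSV).astype(int); m=((hsv[...,0]<8)|(hsv[...,0]>172))&(hsv[...,1]>150)
C=cloud(P,d); m&=(C[...,2]>.18); p=C[m]; print(m.sum(),p.mean(0),p.min(0),p.max(0)); t=p[p[:,2]>.235]; print(len(t),t.mean(0))
print(bot.get_obs()['ee_pos'])
E
```

```text
1736 [0.48975625 0.11558934 0.32843981] [0.45118827 0.03125437 0.18180314] [0.51353104 0.17196589 0.40315932]
1509 [0.4892636  0.11422539 0.34585419]
[0.48182591 0.10118418 0.29969654]
```

View pics/w1.png

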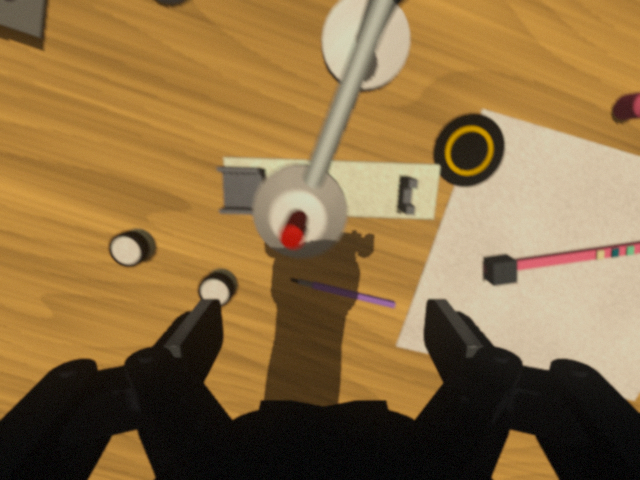

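The wrist view shows the red pin's top at about (292,236). The rack plate and pad (470,150) are also clear, so I measure all of them from this picture.

```bash
python3 - <<'E'
from h import *
im,d,P=load('wrist'); H,S,V=[a.astype(int) for a in cv2.split(cv2.cvtColor(im,cv2.COLOR_RGB2HSV))]
red=((H<8)|(H>172))&(S>150)
def reg(m,x0,y0,x1,y1):
    v,u=np.nonzero(m[y0:y1,x0:x1]);return np.c_[u+x0,v+y0].astype(float)
uv=reg(red&(V>130),275,205,312,252); (c,r)=cv2.minEnclosingCircle(uv.astype(np.float32)); print('pin top px',c,r,len(uv),ray(P,[c],.24)[0], ray(P,[uv.mean(0)],.24)[0])
uvb=reg(red,275,205,312,252); print(uvb.min(0),uvb.max(0))
uv=reg((H>18)&(H<35)&(S>150)&(V>120),440,120,500,178); e=cv2.fitEllipse(uv.astype(np.float32)); print('ring',ray(P,[uv.mean(0)],0.001)[0])
uv=reg((V<60),482,252,520,288);print('block',uv.min(0),uv.max(0))
for n,u,z in (('plate corners',[(223,158),(219,211),(439,165),(435,219)],.01),):
    X=ray(P,u,z); print(n,X.round(4).tolist(),'c',X.mean(0).round(4))
    a=X[0]+X[1]-X[2]-X[3]; print(np.degrees(np.arctan2(a[1],a[0])),np.linalg.norm(a)/2,np.linalg.norm(X[0]-X[1]))
print(ray(P,[(222,166),(264,166),(222,214),(264,214)],.06).round(4).tolist())
E
```

```text
pin top px (291.4546813964844, 236.11473083496094) 12.3811674118042 414 [0.49033638 0.12357879 0.24      ] [0.49008164 0.12360396 0.24      ]
[281. 212.] [304. 249.]
ring [ 0.59942906 -0.05347269  0.001     ]
block [485. 256.] [513. 282.]
plate corners [[0.4944, 0.2347, 0.01], [0.428, 0.2239, 0.01], [0.5701, -0.0224, 0.01], [0.5054, -0.0449, 0.01]] c [0.4995 0.0978 0.01  ]
106.21979823511181 0.273871562738047 0.06727020587308492
[[0.4919, 0.2208, 0.06], [0.5063, 0.1767, 0.06], [0.4396, 0.2081, 0.06], [0.4546, 0.1624, 0.06]]
```

Call:
step_arm([
  [1, [9, 24, 0], [0, 0, 0]],
  [1, [9, 24, -30], [0, 0, 0]],
  [1, [9, 24, -65], [0, 0, 0]],
  [1, [9, 24, -100], [0, 0, 0]],
  [1, [9, 24, -100], [0, 0, 0]],
])

```text
time: 2.25
ee_pos: [0.4871, 0.1205, 0.1964]
tcp_rot: [-180.0, 0.5, 18.0]
wrist_force: [-0.1, -0.3, -0.1]
opening: 0.0852
grasp_force: 0.0
```

Call:
step_arm([
  [0, [0, 0, 0], [0, 0, 0]],
  [0, [0, 0, 0], [0, 0, 0]],
  [0, [0, 0, 0], [0, 0, 0]],
  [0, [0, 0, 0], [0, 0, 0]],
  [0, [0, 0, 0], [0, 0, 0]],
  [0, [0, 0, 0], [0, 0, 0]],
  [0, [0, 0, 0], [0, 0, 0]],
])

```text
time: 2.95
ee_pos: [0.4896, 0.1211, 0.2022]
tcp_rot: [180.0, -0.1, 18.0]
wrist_force: [-0.0, -0.1, 6.4]
opening: 0.015
grasp_force: 38.9
```

```bash
python3 -c "
import numpy as np
p=np.array([668,108]);s=np.array([489.6,121.5]);r=np.linalg.norm(s-p);a0=np.arctan2(s[1]-p[1],s[0]-p[0]);last=s
def q(a):return p+r*np.array([np.cos(a),np.sin(a)])
A=np.linspace(0,1.235,17)
for c in (A[1:9],A[9:]):
  b=A[0] if c[0]==A[1] else A[8]
  print([[0,[*(q(a0+a)-q(a0+b)).round(0).astype(int).tolist(),0],[0,0,round(a-b,3)]] for a in c])
print(q(a0+1.235))"
```

```text
[[0, [-1, -14, 0], [0, 0, np.float64(0.077)]], [0, [0, -28, 0], [0, 0, np.float64(0.154)]], [0, [2, -41, 0], [0, 0, np.float64(0.232)]], [0, [4, -55, 0], [0, 0, np.float64(0.309)]], [0, [8, -68, 0], [0, 0, np.float64(0.386)]], [0, [13, -81, 0], [0, 0, np.float64(0.463)]], [0, [18, -94, 0], [0, 0, np.float64(0.54)]], [0, [25, -106, 0], [0, 0, np.float64(0.618)]]]
[[0, [8, -12, 0], [0, 0, np.float64(0.077)]], [0, [16, -22, 0], [0, 0, np.float64(0.154)]], [0, [25, -33, 0], [0, 0, np.float64(0.232)]], [0, [35, -42, 0], [0, 0, np.float64(0.309)]], [0, [46, -51, 0], [0, 0, np.float64(0.386)]], [0, [57, -59, 0], [0, 0, np.float64(0.463)]], [0, [69, -66, 0], [0, 0, np.float64(0.54)]], [0, [82, -72, 0], [0, 0, np.float64(0.618)]]]
[596.4674306  -55.98750414]
```

Call:
step_arm([
  [0, [-1, -14, 0], [0, 0, 0.08]],
  [0, [0, -28, 0], [0, 0, 0.155]],
  [0, [2, -41, 0], [0, 0, 0.23]],
  [0, [4, -55, 0], [0, 0, 0.31]],
  [0, [8, -68, 0], [0, 0, 0.385]],
  [0, [13, -81, 0], [0, 0, 0.465]],
  [0, [18, -94, 0], [0, 0, 0.54]],
  [0, [25, -106, 0], [0, 0, 0.62]],
])

```text
time: 3.75
ee_pos: [0.5159, 0.0155, 0.2023]
tcp_rot: [179.9, -0.2, 53.8]
wrist_force: [7.5, 7.8, 3.2]
opening: 0.0148
grasp_force: 39.6
```

Call:
step_arm([
  [0, [8, -12, 0], [0, 0, 0.08]],
  [0, [16, -22, 0], [0, 0, 0.155]],
  [0, [25, -33, 0], [0, 0, 0.23]],
  [0, [35, -42, 0], [0, 0, 0.31]],
  [0, [46, -51, 0], [0, 0, 0.385]],
  [0, [57, -59, 0], [0, 0, 0.465]],
  [0, [69, -66, 0], [0, 0, 0.54]],
  [0, [82, -72, 0], [0, 0, 0.62]],
])

```text
time: 4.55
ee_pos: [0.5978, -0.055, 0.2023]
tcp_rot: [179.8, -0.2, 89.3]
wrist_force: [4.1, 14.4, 5.8]
opening: 0.015
grasp_force: 39.9
```

Call:
step_arm([
  [0, [0, 0, 0], [0, 0, 0]],
  [0, [0, 0, 0], [0, 0, 0]],
  [0, [0, 0, 0], [0, 0, 0]],
])

```text
time: 4.85
ee_pos: [0.5981, -0.0552, 0.2023]
tcp_rot: [179.8, -0.2, 89.2]
wrist_force: [7.1, 9.6, 3.4]
opening: 0.0152
grasp_force: 39.9
```

Call:
step_arm([
  [0.5, [0, 0, 0], [0, 0, 0]],
  [0.6, [0, 0, 0], [0, 0, 0]],
  [0.6, [0, 0, 0], [0, 0, 0]],
  [0.6, [0, 0, 0], [0, 0, 0]],
  [0.6, [0, 0, 0], [0, 0, 0]],
  [0.6, [0, 0, 30], [0, 0, 0]],
  [0.6, [0, 0, 60], [0, 0, 0]],
  [0.6, [0, 0, 80], [0, 0, 0]],
])

```text
time: 5.65
ee_pos: [0.5963, -0.0571, 0.2834]
tcp_rot: [179.9, 0.0, 89.1]
wrist_force: [0.7, 0.9, 0.4]
opening: 0.0517
grasp_force: 0.0
```

Call:
step_arm([
  [0.6, [-25, -40, 0], [0, 0, 0.1]],
  [0.6, [-50, -75, 0], [0, 0, 0.2]],
  [0.6, [-75, -110, 0], [0, 0, 0.3]],
  [0.6, [-104, -152, 0], [0, 0, 0.48]],
  [0.6, [-104, -152, 0], [0, 0, 0.48]],
  [0.6, [-104, -152, 0], [0, 0, 0.48]],
  [0.6, [-104, -152, 0], [0, 0, 0.48]],
])

```text
time: 6.35
ee_pos: [0.4924, -0.2088, 0.2813]
tcp_rot: [180.0, -0.0, 116.5]
wrist_force: [0.3, 0.4, 0.2]
opening: 0.0513
grasp_force: 0.0
```

```bash
python3 - <<'E'
from h import *
im,d,P=snap('wrist'); cv2.imwrite('pics/w2.png',im[...,::-1])
im,d,P=snap('top'); cv2.imwrite('pics/t2.png',cv2.resize(im[140:290,215:475],None,fx=3,fy=3)[...,::-1])
print(bot.get_obs()['ee_pos'],bot.get_obs()['tcp_rot'])
E
```

```text
[ 0.49279337 -0.20827584  0.28112929] [-1.79998846e+02 -1.42639165e-02  1.16575931e+02]
```

View pics/w2.png

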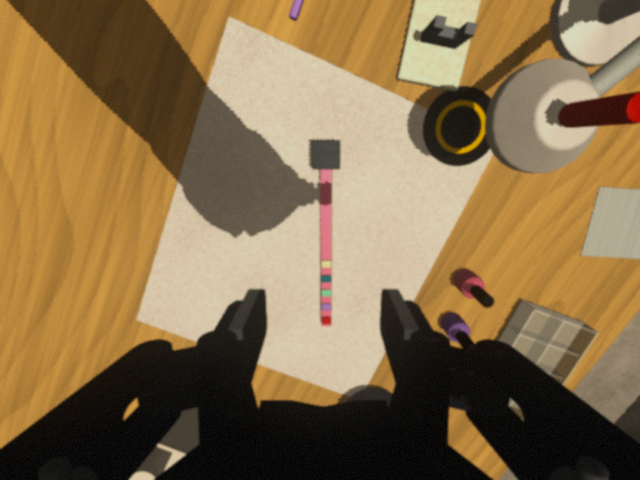

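View pics/t2.png

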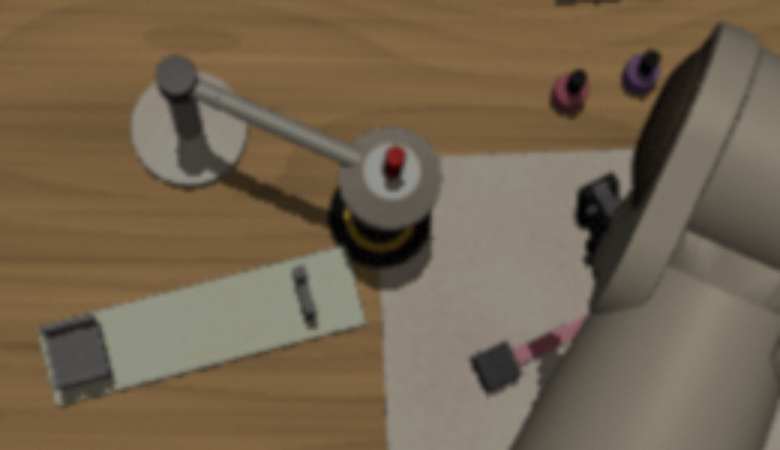

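The bar runs vertically in the wrist view at u≈326, with the block at (325,154) and the tip at (326,325), so it lines up with the tool. The lamp head now stands over the pad in the top view. Next I measure the bar, pin and rack.

```bash
cat > m2.py <<'E'
from h import *
def hs(im): return [a.astype(int) for a in cv2.split(cv2.cvtColor(im,cv2.COLOR_RGB2HSV))]
def reg(m,x0,y0,x1,y1):
    v,u=np.nonzero(m[y0:y1,x0:x1]);return np.c_[u+x0,v+y0].astype(float)
ang=lambda a:np.degrees(np.arctan2(a[1],a[0]))
im,d,P=load('wrist');H,S,V=hs(im)
uv=reg(((H<8)|(H>160))&(S>70),315,172,338,258); X=ray(P,uv,.012)[:,:2]
l=cv2.fitLine(X.astype(np.float32),cv2.DIST_HUBER,0,1e-3,1e-3).ravel(); print('strip',ang(l),l[2:])
uv=reg((V<90)&(S<80),303,132,348,172); c=(uv.min(0)+uv.max(0))/2; print(uv.min(0),uv.max(0),'block~',ray(P,[c],.028)[0])
uv2=reg((S>60)&((H<8)|(H>160)),315,300,338,332); print('tip',ray(P,[(326,uv2[:,1].max())],.012)[0])
C=cloud(P,d); print('heights block,strip',C[148,325],C[225,326])
im,d,P=load('top');H,S,V=hs(im)
uv=reg(((H<8)|(H>172))&(S>150),335,180,360,205); print('pin',ray(P,[uv.mean(0)],.22)[0])
m=((H>22)&(H<50)&(S<90)&(V>100)); uv=reg(m,225,218,340,278); print(len(uv))
X=(ray(P,uv,.01)[:,:2]*1000).astype(np.float32); r=cv2.minAreaRect(X); print('plate',r)
u=(np.array([(40,327),(60,405),(345,247),(366,322)])+.5)/3-.5+[215,140]; X=ray(P,u,.01); a=X[0]+X[1]-X[2]-X[3]
print('corners',X.mean(0),ang(a),np.linalg.norm(a)/2)
C=cloud(P,d)
for n,b in(('tray',(222,240,262,280)),('fork',(300,225,330,256))):
    uv=reg((H>=0)&(S<60)&(V<110),*b); c=(uv.min(0)+uv.max(0))/2
    r=cv2.minAreaRect(uv.astype(np.float32)); print(n,len(uv),r,ray(P,[r[0]],.055)[0])
E
python3 m2.py
```

```text
strip -63.17272 [ 0.5016528  -0.21926984]
[311. 141.] [338. 168.] block~ [ 0.46790054 -0.1545043   0.028     ]
tip [ 0.57067356 -0.35523361  0.012     ]
heights block,strip [ 0.46521796 -0.14791641  0.02984787] [ 0.50742819 -0.22924212  0.01488916]
pin [ 0.59836673 -0.0573199   0.22      ]
2229
plate ((499.1558532714844, 91.65843200683594), (68.57939910888672, 267.8762512207031), 16.332197189331055)
corners [0.49924892 0.09026715 0.01      ] 106.40725864724479 0.2661443711762954
tray 525 ((243.44119262695312, 258.26470947265625), (26.92145347595215, 27.406526565551758), 75.96376037597656) [0.46611932 0.18261031 0.055     ]
fork 109 ((314.9624328613281, 240.957275390625), (24.125965118408203, 20.613956451416016), 75.25643920898438) [0.51295144 0.00853083 0.055     ]
```

Call:
step_arm([
  [0.6, [2, 2, -50], [0, 0, 0.005]],
  [0.6, [2, 2, -100], [0, 0, 0.005]],
  [0.6, [2, 2, -150], [0, 0, 0.005]],
  [0.6, [2, 2, -190], [0, 0, 0.005]],
  [0.6, [2, 2, -225], [0, 0, 0.005]],
  [0.6, [2, 2, -250], [0, 0, 0.005]],
  [0.6, [2, 2, -268], [0, 0, 0.005]],
  [0.6, [2, 2, -268], [0, 0, 0.005]],
])

```text
time: 7.25
ee_pos: [0.4931, -0.2054, 0.0104]
tcp_rot: [-179.8, -0.2, 116.9]
wrist_force: [0.5, -0.0, 0.2]
opening: 0.0507
grasp_force: 0.0
```

Call:
step_arm([
  [0.6, [0, 0, -4], [0, 0, 0]],
  [0.6, [0, 0, -8], [0, 0, 0]],
  [0.6, [0, 0, -8], [0, 0, 0]],
])

```text
time: 7.55
ee_pos: [0.4947, -0.2069, 0.0057]
tcp_rot: [180.0, 0.0, 116.9]
wrist_force: [-0.8, -0.5, -0.5]
opening: 0.0512
grasp_force: 0.0
```

Call:
step_arm([
  [0.4, [0, 0, -2], [0, 0, 0]],
  [0, [0, 0, -2], [0, 0, 0]],
  [0, [0, 0, -2], [0, 0, 0]],
  [0, [0, 0, -2], [0, 0, 0]],
  [0, [0, 0, -2], [0, 0, 0]],
  [0, [0, 0, -2], [0, 0, 0]],
  [0, [0, 0, -2], [0, 0, 0]],
  [0, [0, 0, -2], [0, 0, 0]],
], force=100)

```text
time: 8.35
ee_pos: [0.4945, -0.2071, 0.0039]
tcp_rot: [180.0, 0.0, 116.9]
wrist_force: [-2.2, 0.9, 5.7]
opening: 0.0104
grasp_force: 98.5
```

Call:
step_arm([
  [0, [0, 0, 2], [0, 0, 0]],
  [0, [0, 0, 5], [0, 0, 0]],
  [0, [0, 0, 8], [0, 0, 0]],
  [0, [0, 0, 12], [0, 0, 0]],
  [0, [0, 0, 12], [0, 0, 0]],
])

```text
time: 8.85
ee_pos: [0.4946, -0.2071, 0.0158]
tcp_rot: [180.0, 0.0, 116.9]
wrist_force: [0.5, -0.2, -4.9]
opening: 0.0106
grasp_force: 98.1
```

```bash
python3 - <<'E'
from h import *
im,d,P=snap('wrist'); im,d,P=snap('side'); c=im[290:450,240:440]; cv2.imwrite('pics/s3.png',cv2.resize(c,None,fx=3,fy=3,interpolation=cv2.INTER_CUBIC)[...,::-1])
C=cloud(*load('wrist')[:0:-1]) if 0 else cloud(load('wrist')[2],load('wrist')[1])
for v,u in((150,325),(148,325),(190,326),(215,326),(240,326)): print(v,u,np.nanmedian(C[v-2:v+3,u-2:u+3].reshape(-1,3),0).round(4),load('wrist')[0][v,u])
print(bot.get_obs()['torque'],bot.get_obs()['wrist_force'])
E
```

```text
150 325 [ 0.4642 -0.1454  0.0433] [77 76 67]
148 325 [ 0.4639 -0.1448  0.0431] [80 80 74]
190 326 [ 0.4704 -0.1569  0.0433] [69 71 64]
215 326 [ 0.4744 -0.1647  0.0432] [66 66 63]
240 326 [ 0.4809 -0.1772  0.0252] [114  51  60]
[0.05626785 0.00743244 0.05453401] [-0.30404168  0.74754872 -5.80948311]
```

View pics/s3.png

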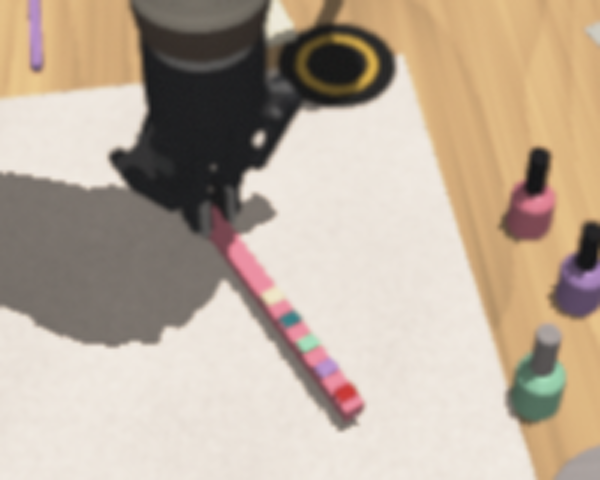

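The block top and strip read a consistent height (43 mm and 25 mm), so the bar is level in the grip. Now I lift it.

Call:
step_arm([
  [0, [0, 0, 6], [0, 0, 0]],
  [0, [0, 0, 18], [0, 0, 0]],
  [0, [0, 0, 36], [0, 0, 0]],
  [0, [0, 0, 56], [0, 0, 0]],
  [0, [0, 0, 76], [0, 0, 0]],
  [0, [0, 0, 96], [0, 0, 0]],
  [0, [0, 0, 108], [0, 0, 0]],
  [0, [0, 0, 112], [0, 0, 0]],
])

```text
time: 9.75
ee_pos: [0.4949, -0.2072, 0.1293]
tcp_rot: [179.9, 0.1, 116.9]
wrist_force: [0.1, -0.3, -5.8]
opening: 0.0103
grasp_force: 98.2
```

Call:
step_arm([
  [0, [-3, 0, 4], [0, 0, -0.01]],
  [0, [-10, 0, 10], [0, 0, -0.04]],
  [0, [-20, 0, 16], [0, 0, -0.08]],
  [0, [-30, 0, 16], [0, 0, -0.12]],
  [0, [-38, 0, 16], [0, 0, -0.16]],
  [0, [-43, 0, 16], [0, 0, -0.18]],
  [0, [-45, 0, 16], [0, 0, -0.184]],
  [0, [-45, 0, 16], [0, 0, -0.184]],
])

```text
time: 10.55
ee_pos: [0.449, -0.207, 0.1432]
tcp_rot: [-180.0, -0.0, 106.3]
wrist_force: [0.3, -0.2, -6.7]
opening: 0.0107
grasp_force: 98.2
```

```bash
python3 - <<'E'
from h import *
im,d,P=snap('wrist');C=cloud(P,d)
for v,u in((150,325),(175,326),(200,326),(215,326),(240,326)): print(v,u,np.nanmedian(C[v-2:v+3,u-2:u+3].reshape(-1,3),0).round(4),im[v,u])
o=bot.get_obs();print(o['torque'],o['wrist_force'],o['ee_pos'],o['tcp_rot'],o['q'])
E
```

```text
150 325 [ 0.4305 -0.1408  0.1705] [73 73 65]
175 326 [ 0.4331 -0.1485  0.1705] [70 70 64]
200 326 [ 0.4355 -0.1565  0.1705] [68 68 61]
215 326 [ 0.437  -0.1617  0.1706] [66 66 61]
240 326 [ 0.4412 -0.175   0.1523] [152  79  88]
[ 0.05173394 -0.01218274  0.0258782 ] [ 0.295571   -0.93843066 -6.74807099] [ 0.44929319 -0.20699048  0.14320769] [1.79999323e+02 7.68608933e-04 1.06345767e+02] [-2.47355632e+01 -3.45759056e+00 -8.19026202e+00  8.52663130e+01
 -1.34385842e-04  4.89186696e+01]
```

Level, with the underside at 0.140 m. Next I carry it across, clear of the lamp head.

Call:
step_arm([
  [0, [0, 5, 0], [0, 0, 0]],
  [0, [0, 18, 0], [0, 0, 0]],
  [0, [0, 38, 0], [0, 0, 0]],
  [0, [0, 62, 0], [0, 0, 0]],
  [0, [0, 87, 0], [0, 0, 0]],
  [0, [0, 112, 0], [0, 0, 0]],
  [0, [0, 137, 0], [0, 0, 0]],
  [0, [0, 162, 0], [0, 0, 0]],
])

```text
time: 11.4
ee_pos: [0.449, -0.043, 0.1433]
tcp_rot: [180.0, -0.0, 106.4]
wrist_force: [1.0, 0.2, -5.4]
opening: 0.0104
grasp_force: 98.2
```

Call:
step_arm([
  [0, [0, 25, 0], [0, 0, 0]],
  [0, [0, 50, 0], [0, 0, 0]],
  [0, [0, 75, 0], [0, 0, 0]],
  [0, [3, 100, 0], [0, 0, 0]],
  [0, [9, 125, 0], [0, 0, 0]],
  [0, [17, 148, 0], [0, 0, 0]],
  [0, [25, 167, 0], [0, 0, 0]],
  [0, [32, 179, 0], [0, 0, 0]],
])

```text
time: 12.2
ee_pos: [0.4811, 0.1362, 0.1432]
tcp_rot: [-180.0, -0.0, 106.4]
wrist_force: [-0.3, -0.8, -5.9]
opening: 0.0101
grasp_force: 98.3
```

Call:
step_arm([
  [0, [4, 3, 0], [0, 0, 0]],
  [0, [5, 3, 0], [0, 0, 0]],
  [0, [5, 3, 0], [0, 0, 0]],
  [0, [5, 3, 0], [0, 0, 0]],
  [0, [5, 3, 0], [0, 0, 0]],
])

```text
time: 12.7
ee_pos: [0.4862, 0.1364, 0.1434]
tcp_rot: [180.0, 0.0, 106.3]
wrist_force: [0.1, -0.0, -6.1]
opening: 0.0108
grasp_force: 98.4
```

```bash
python3 - <<'E'
from h import *
wi,d,P=snap('wrist');C=cloud(P,d)
for v,u in((150,325),(200,326),(240,326)): print(v,u,np.nanmedian(C[v-2:v+3,u-2:u+3].reshape(-1,3),0).round(4))
si,_,_=snap('side'); cv2.imwrite('pics/f.png',np.hstack([cv2.resize(wi,(400,300)),cv2.resize(si[130:340,200:480],(400,300))])[...,::-1])
o=bot.get_obs();print(o['ee_pos'],o['tcp_rot'])
E
```

```text
150 325 [0.4677 0.2027 0.1708]
200 326 [0.4727 0.1869 0.1707]
240 326 [0.4783 0.1685 0.1527]
[0.4862199  0.13664017 0.14340402] [ 1.79990660e+02 -6.83040613e-04  1.06293941e+02]
```

View pics/f.png

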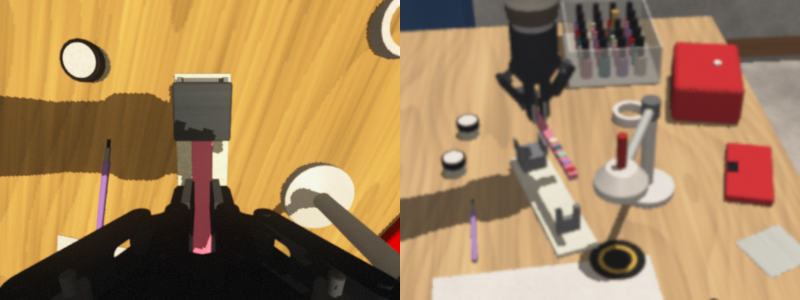

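In the wrist view the block sits over the tray, with the plate edges nearly symmetric about the bar (174 and 231 around 203). In the side view the lamp head is well clear. Before handing in, I check the plate's far edge and side edges by rays.

```bash
python3 - <<'E'
from h import *
im,d,P=load('wrist'); a=np.radians(106.35); D=np.array([np.cos(a),np.sin(a)]); N=np.array([-D[1],D[0]])
X=ray(P,[(281,118),(370,118),(284,285),(368,260)],.01)[:,:2]
g=np.array([.4862,.1366]); O=g-.046*D
print('plate pts in bar frame (end 0.135, sides +-0.035):',np.c_[(X-O)@D,(X-O)@N].round(4).tolist())
E
```

```text
plate pts in bar frame (end 0.135, sides +-0.035): [[0.136, 0.0318], [0.1359, -0.0364], [-0.0019, 0.0339], [0.0211, -0.0389]]
```

```bash
python3 -c "
from workcell import bot
print(bot.job_done())"
```

```text
the job is handed in; nothing more can be done
None
```

I swung the lamp over the pad and let it go, and the job is handed in with the bar held level about 8 cm above the rack. The last measurement put it within about 3 mm of centred, with the block over the tray; the verdict isn't shown to me.

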